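# Feel the tray's rolled edge for dents

### The arm

A 6-joint arm with a two-finger parallel gripper is mounted at the origin on the work surface. World frame = base frame: x ahead of the robot, y to its left, z up, the work surface at z = 0. Lengths are in m, angles in degrees, forces in N, time in s.
With the tool pointing down it reaches from about 0.275 to 0.775 m from the base axis. Payload 14.6 kg.
Tool frame: the origin (TCP) lies between the finger pads, 19 mm behind the fingertips; this is the grasp point; z points along the fingers, y is the line along which they close (so a half turn about z gives the same grasp; the last joint's range is limited). The gripper opens to 85 mm and grips with 20 to 120 N. Pads are 22 mm wide; open, the fingers measure 114 mm over their backs; the gripper's body (76 mm by 85 mm) begins 54 mm behind the grasp point. The pads swing forward as they close: fully open they stand 13 mm farther back than shut.
Start: joints at [-85.273, 15.075, -2.767, 72.158, 0, 81.102], TCP at [0.124, -0.51, 0.25] pointing down, gripper open.
Joint ranges: [-151.79, 151.79], [-50.71, 97.33], [-67.44, 78.34], [-121.81, 120.89], [-77.56, 73.72], [-180, 180]. Speed limits (degrees/s): [108.29, 108.29, 147.25, 159.86, 180, 180].

### API

Orientations are given as a 3x3 rotation matrix whose columns are the frame's x, y, z axes.
In Python, from cell import sense, viewer, env gives the robot as it stands.
- The arm moves only by the tool arm_command, never from a script. Its argument "series" is a list of rows, each a list of 3 entries, a list of its own where there are three numbers: the closure, from -1 (fully open) to 1 (shut), then the shift along the tool's x, y, z normalised to -1 to 1, where 1 is 100 mm, then the turn about the tool's z normalised to -1 to 1, where 1 is 45 degrees. In form: [[fingers, [tx, ty, tz], roll], ...]. A call has 1 to 5 rows; each row shifts and turns the commanded pose from where the row before left it, along the tool's axes as they then stand; what a row does not reach is not made up. A row lasts 1/8 s, in which the tool goes at most 62.5 mm and 10.7 degrees, less where a joint would pass 70% of its speed; a pose out of reach is approached as far as the arm can. A call with a number of a shift or a turn outside -1 to 1 is refused whole. A call with a gripper value outside its range is refused whole. The fingers move at their own pace and stop on an object; "squeeze" is the grip in N (left out, the last holds). Time passes only in rows, so rows that do not move let the fingers close. It gives the time, the measured TCP pose, the force, the opening and the grip force at its end, in the units of the state.
- sense(): the state, without advancing time (a new reading comes with each control period).
- viewer.snapshot(name): name is "scene" or "top"; returns a dict with "pixels" (400x640x3 uint8, red, green, blue), "fx", "fy", "cx", "cy" (pixels), "D" ([k1, k2, p1, p2, k3] as OpenCV has them; the pictures are not rectified), "camera_from_world" (4x4, takes a point from world to camera coordinates). Camera axes: x right, y down, z forward; pixel columns grow to the right and rows downward; lengths in m; the calibration is good to about 2 mm. A picture is of the moment at which its call begins. There is no depth.
- env.job_done(): hands the job in; it is judged then, once.
The state is a dict: "time_s": time; "q": joint angles; "joint_velocities": joint speeds; "tau": joint torques, N m; "ee_pos": TCP position; "tcp_rot": TCP orientation; "contact_force": force on the tool from outside, world axes, zero at the start; "wrist_torque": the same for the moment, N m; "gripper_width": opening from 0.0 (shut) to 1.0 (fully open); "finger_force": force on a finger pad.
Only numpy, scipy, OpenCV 4.12 (cv2) and the standard library are available. Lean on these libraries where they do the work, as an engineer would, in place of code of your own. Each camera call takes 0.05 s, during which the arm holds its last target. There are 200 camera calls.

### The job

Feel the aluminium tray for dents before it is used: put the fingertips lightly on the long rolled edge that faces the robot, at its corner on the salt crock's side, and run them along that edge, lightly touching it all the way, to the corner on the clip-lid jar's side. Finish there with the fingertips still resting lightly on the edge, and hold them so. Do not grip, lift or shift the tray, do not press hard, and leave everything else where it lies.

Things in the scene. Friction and masses are not known exactly. Their poses are not given: they have to be found in the camera images.
- tray: Loose aluminium baking tray, about 0.8 kg, 260 mm (x) by 360 mm (y) between rim centre lines, flat on the counter. Walls and floor 3 mm thick; rolled rim 10 mm thick on all sides, its top 29 mm above the counter. Origin: centre of its underside; x points away from the robot (turned up to 15 degrees), y to the left along its long sides, z up.
- near_edge: The tray's long rolled edge nearest the robot, part of the tray: a straight rigid round bar 10 mm thick and 360 mm long between corners. Origin: top of the roll, midway between its corners, 29 mm above the counter; y runs along the edge, with the corners at y = +180 mm and -180 mm; x across it, towards the inside of the tray.
- crock: Salt crock: squat, wide-mouthed open blue ceramic pot, 110 mm wide, 80 mm high, standing off one short end of the tray (about 120 mm from the tray's end to the crock's centre), at either the left or the right end. Origin: centre of its underside.
- jar: Small round glass jar with a wire spring-clip lid, 62 mm wide, 85 mm high, standing off the other short end of the tray, likewise. Origin: centre of its underside.
- scraper: Steel bench scraper lying in the tray: blade 110 by 150 mm, with a 22 mm thick wooden handle along one long side. Origin: centre of the blade's underside.
- cutter: Round steel dough cutter ring, 80 mm wide, 35 mm high, standing in the tray. Origin: centre of its underside.
- bowl: White ceramic bowl, 140 mm wide, 55 mm high, at the right of the counter. Origin: centre of its underside.
- oil: Green glass oil bottle, 64 mm wide, 230 mm high, standing beyond the tray's right end. Origin: centre of its underside.
- can: Tin, 100 mm wide, 110 mm high, standing beyond the tray's left end. Origin: centre of its underside.
Things that resemble listed ones, but are neither listed nor needed, are in the scene too. Of the things shaped like the crock, the blue one is meant.

How it is judged (in metres and radians):
On the way, in this order (a step that is already met when the one before it is completed fails the run):
1. the fingertips touch the near edge at the corner on the salt crock's side (within about 32 mm of it) (contact force between the fingers and near_edge above 0.1 N and x of the grasp point in the frame of near_edge between -0.025 and 0.025 m and ((y of crock in the frame of tray above 0 m and y of the grasp point in the frame of near_edge between 0.148 and 0.21 m) or (not (y of crock in the frame of tray above 0 m) and y of the grasp point in the frame of near_edge between -0.21 and -0.148 m))).
2. the fingertips touch the edge 60 mm along it from the crock's corner (14 mm either way) (contact force between the fingers and near_edge above 0.1 N and x of the grasp point in the frame of near_edge between -0.025 and 0.025 m and ((y of crock in the frame of tray above 0 m and y of the grasp point in the frame of near_edge between 0.106 and 0.134 m) or (not (y of crock in the frame of tray above 0 m) and y of the grasp point in the frame of near_edge between -0.134 and -0.106 m))).
3. the fingertips touch the edge 100 mm along it from the crock's corner (14 mm either way) (contact force between the fingers and near_edge above 0.1 N and x of the grasp point in the frame of near_edge between -0.025 and 0.025 m and ((y of crock in the frame of tray above 0 m and y of the grasp point in the frame of near_edge between 0.066 and 0.094 m) or (not (y of crock in the frame of tray above 0 m) and y of the grasp point in the frame of near_edge between -0.094 and -0.066 m))).
4. the fingertips touch the edge 140 mm along it from the crock's corner (14 mm either way) (contact force between the fingers and near_edge above 0.1 N and x of the grasp point in the frame of near_edge between -0.025 and 0.025 m and ((y of crock in the frame of tray above 0 m and y of the grasp point in the frame of near_edge between 0.026 and 0.054 m) or (not (y of crock in the frame of tray above 0 m) and y of the grasp point in the frame of near_edge between -0.054 and -0.026 m))).
5. the fingertips touch the edge 180 mm along it from the crock's corner (14 mm either way) (contact force between the fingers and near_edge above 0.1 N and x of the grasp point in the frame of near_edge between -0.025 and 0.025 m and ((y of crock in the frame of tray above 0 m and y of the grasp point in the frame of near_edge between -0.014 and 0.014 m) or (not (y of crock in the frame of tray above 0 m) and y of the grasp point in the frame of near_edge between -0.014 and 0.014 m))).
6. the fingertips touch the edge 220 mm along it from the crock's corner (14 mm either way) (contact force between the fingers and near_edge above 0.1 N and x of the grasp point in the frame of near_edge between -0.025 and 0.025 m and ((y of crock in the frame of tray above 0 m and y of the grasp point in the frame of near_edge between -0.054 and -0.026 m) or (not (y of crock in the frame of tray above 0 m) and y of the grasp point in the frame of near_edge between 0.026 and 0.054 m))).
7. the fingertips touch the edge 260 mm along it from the crock's corner (14 mm either way) (contact force between the fingers and near_edge above 0.1 N and x of the grasp point in the frame of near_edge between -0.025 and 0.025 m and ((y of crock in the frame of tray above 0 m and y of the grasp point in the frame of near_edge between -0.094 and -0.066 m) or (not (y of crock in the frame of tray above 0 m) and y of the grasp point in the frame of near_edge between 0.066 and 0.094 m))).
8. the fingertips touch the edge 300 mm along it from the crock's corner (14 mm either way) (contact force between the fingers and near_edge above 0.1 N and x of the grasp point in the frame of near_edge between -0.025 and 0.025 m and ((y of crock in the frame of tray above 0 m and y of the grasp point in the frame of near_edge between -0.134 and -0.106 m) or (not (y of crock in the frame of tray above 0 m) and y of the grasp point in the frame of near_edge between 0.106 and 0.134 m))).
9. the fingertips touch the edge at the corner on the jar's side (within about 32 mm of it) (contact force between the fingers and near_edge above 0.1 N and x of the grasp point in the frame of near_edge between -0.025 and 0.025 m and ((y of crock in the frame of tray above 0 m and y of the grasp point in the frame of near_edge between -0.21 and -0.148 m) or (not (y of crock in the frame of tray above 0 m) and y of the grasp point in the frame of near_edge between 0.148 and 0.21 m))).
At the end, for the whole second after the job is handed in: The fingertips rest on the near edge at the corner on the jar's side (TCP within about 32 mm of that corner along the edge and 25 mm across it) with a contact force between 0.1 and 20 N; the tray has moved less than 12 mm, is level and at rest; every other object is within 20 mm of where it started (all of step 9 and contact force between the fingers and near_edge below 20 N and distance of tray from where it was at the start of the episode below 0.012 m and angle between tray's own z axis and vertical below 0.04 rad and linear speed of tray below 0.02 m/s and distance of each of crock, jar, scraper, cutter, bowl, oil, can from where it was at the start of the episode below 0.02 m); the arm keeps its last pose, push and grip.
It fails at once if the edge is pressed with more than 30 N (contact force between the fingers and near_edge above 30 N).
It fails at once if the tray is shifted by 20 mm or more (distance of tray from where it was at the start of the episode above 0.02 m).
It fails at once if the tray is lifted or tipped (height (world z) of tray above 0.008 m or angle between tray's own z axis and vertical above 0.06 rad).
It fails at once if another object is shifted by 20 mm or more (distance of any of crock, jar, scraper, cutter, bowl, oil, can from where it was at the start of the episode above 0.02 m).
It also fails if it takes over 51 s, if anything falls off the work surface, if the arm or the gripper's body presses on something with over 40 N, if the wrist force passes 120 N, or if a joint passes its speed limit or range.

## Working session

There is one attempt and no reset: what is moved stays moved. The work goes in short steps, Python scripts to look and compute and a tool call to move; the robot and the scene stay as the last step left them, time stands still between calls to the robot, and variables do not carry over. Pictures are saved under pics/ and viewed, at most 10 in all, crops included, and the job is handed in when it is done.

Besides the shell and the picture viewer there is one more tool, called as name(argument=value, ...) on one line, values as JSON. arm_command: Moves the arm, as the interface text tells. Its arguments: {"type":"object","properties":{"series":{"type":"array"},"squeeze":{"type":"number"}},"required":["series"]}

```bash
mkdir -p pics; cat > h.py <<'E'
import numpy as np, cv2, pickle
from cell import sense, viewer, env
def snap(n,f):
    s=viewer.snapshot(n); cv2.imwrite(f'pics/{f}.png',np.ascontiguousarray(s['pixels'][:,:,::-1])); pickle.dump(s,open(f'{f}.pkl','wb')); return s
def K(s): return np.array([[s['fx'],0,s['cx']],[0,s['fy'],s['cy']],[0,0,1.]])
def ray(s,uv,z):
    p=cv2.undistortPoints(np.array(uv,float).reshape(-1,1,2),K(s),np.array(s['D'])).reshape(-1,2)
    T=np.array(s['camera_from_world']);R=T[:3,:3];c=-R.T@T[:3,3]
    d=np.c_[p,np.ones(len(p))]@R
    return c+d*((z-c[2])/d[:,2])[:,None]
def proj(s,P):
    T=np.array(s['camera_from_world']);return cv2.projectPoints(np.array(P,float).reshape(-1,3),cv2.Rodrigues(T[:3,:3])[0],T[:3,3],K(s),np.array(s['D']))[0].reshape(-1,2)
E
python3 - <<'E'
from h import *
snap('top','top0');snap('scene','scene0')
s=sense();print({k:np.round(s[k],3).tolist() for k in s})
E
```

```text
{'time_s': 0.1, 'q': [-85.275, 15.097, -2.799, 72.159, 0.001, 81.103], 'joint_velocities': [0.061, -0.166, 0.175, -0.01, 0.026, -0.008], 'tau': [0.004, -63.858, 38.506, 0.01, 0.0, -0.0], 'ee_pos': [0.124, -0.51, 0.25], 'tcp_rot': [[0.972, 0.236, -0.0], [0.236, -0.972, 0.001], [0.0, -0.001, -1.0]], 'contact_force': [-0.108, 0.234, 0.072], 'wrist_torque': [-0.009, -0.028, 0.027], 'finger_force': 0.0, 'gripper_width': 1.003}
```

View pics/top0.png

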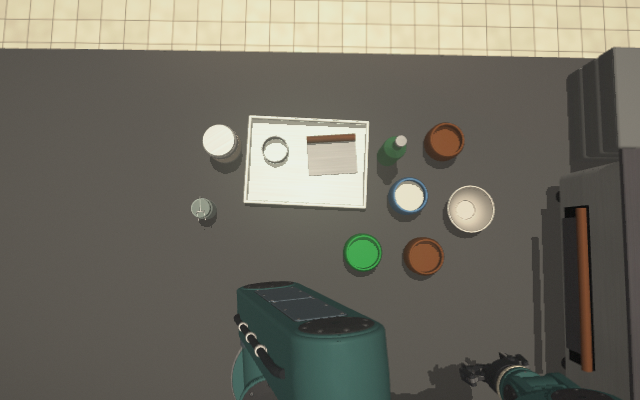

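View pics/scene0.png

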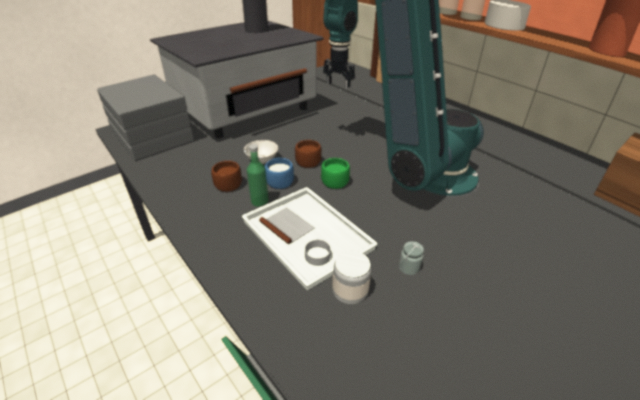

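The top view shows the tray with corners near (247,117), (369,121), (366,208) and (245,203). The blue crock is at (409,196) on the right and the clip jar at (202,209) on the left, so I run from right to left. I'll enlarge the near edge.

```bash
python3 - <<'E'
from h import *
im=cv2.imread('pics/top0.png')
a=cv2.resize(im[190:220,230:280],None,fx=12,fy=12,interpolation=cv2.INTER_CUBIC)
b=cv2.resize(im[190:220,335:385],None,fx=12,fy=12,interpolation=cv2.INTER_CUBIC)
c=np.vstack([a[:290],b[:290]]);cv2.imwrite('pics/crop.png',c)
E
```

```text
(no output)
```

View pics/crop.png

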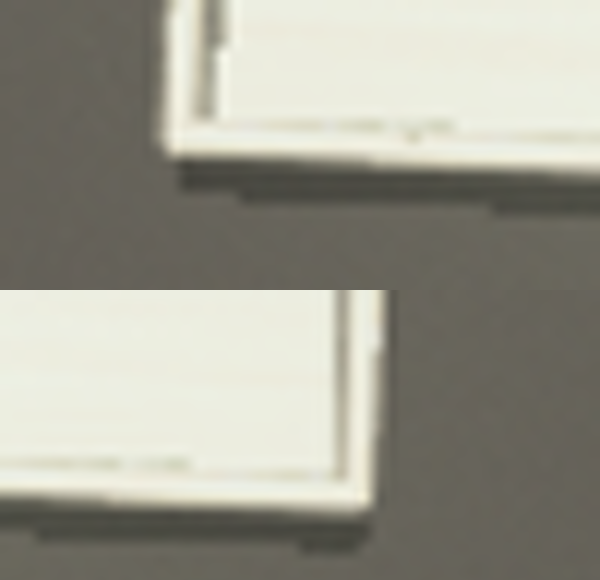

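The crops put the outer left corner at about (243.3,202.4) and the outer right corner at about (365.6,207.9).

```bash
python3 - <<'E'
from h import *
s=pickle.load(open('top0.pkl','rb'))
L,R=ray(s,[[243.3,202.4],[365.6,207.9]],0.024)
print(L,R,np.linalg.norm(L-R))
y=(L-R)/np.linalg.norm(L-R); x=np.array([y[1],-y[0],0])
m=(L+R)/2+0.005*x; A=m-.18*y;B=m+.18*y
print('x',x,'y',y,'yaw',np.degrees(np.arctan2(x[1],x[0])),'R',A,'mid',m,'L',B)
print(proj(s,[[*A[:2],.029],[*B[:2],.029],[*(A+.26*x)[:2],.029],[*(B+.26*x)[:2],.029]]))
print('crock',ray(s,[[409,196]],0.08),'jar',ray(s,[[202,209]],.085),'green',ray(s,[[363,252]],.08),'brown',ray(s,[[424,257]],.08))
c=pickle.load(open('scene0.pkl','rb'))
print(proj(c,[[*A[:2],.029],[*B[:2],.029]]))
E
```

```text
[0.51376428 0.11815328 0.024     ] [ 0.50259468 -0.24961912  0.024     ] 0.3679419769135021
x [ 0.99953912 -0.03035696  0.        ] y [0.03035696 0.99953912 0.        ] yaw -1.7395928876182425 R [ 0.50771292 -0.24580175  0.024     ] mid [ 0.51317717 -0.06588471  0.024     ] L [0.51864142 0.11403234 0.024     ]
[[364.5299267  206.08158711]
 [244.45533688 200.67976965]
 [367.44219905 121.14382808]
 [249.62432363 115.75434545]]
crock [[ 0.53557355 -0.36856719  0.08      ]] jar [[0.48903676 0.22565986 0.085     ]] green [[ 0.37330621 -0.23618035  0.08      ]] brown [[ 0.36138498 -0.41068911  0.08      ]]
[[305.71021239 187.28327771]
 [374.79810608 241.93545255]]
```

arm_command(series=[[1,[0,0,0],0.17],[1,[0,0,0],0.172],[1,[0.3,-0.25,0],0],[1,[0.5,-0.35,0],0],[1,[0.5,-0.35,0],0]], squeeze=20)

```text
time_s: 0.72
ee_pos: [0.2576, -0.4182, 0.2498]
tcp_rot: [[0.999, -0.032, -0.0], [-0.032, -0.999, 0.0], [-0.0, -0.0, -1.0]]
contact_force: [1.4, -1.4, -0.3]
gripper_width: -0.001
finger_force: 0.0
```

arm_command(series=[[1,[0.5,-0.35,0],0],[1,[0.5,-0.35,0],0],[1,[0.5,-0.35,0],0],[1,[0.5,-0.4,0],0],[1,[0.4,-0.4,0],0]])

```text
time_s: 1.35
ee_pos: [0.5025, -0.2411, 0.2496]
tcp_rot: [[1.0, -0.03, -0.0], [-0.03, -1.0, 0.0], [-0.0, -0.0, -1.0]]
contact_force: [-0.3, -0.7, -0.4]
gripper_width: -0.002
finger_force: 0.0
```

arm_command(series=[[1,[0.055,-0.09,0.2],0],[1,[0,0,0.5],0],[1,[0,0,0.5],0],[1,[0,0,0.4],0],[1,[0,0,0.15],0]])

```text
time_s: 1.98
ee_pos: [0.5056, -0.2332, 0.073]
tcp_rot: [[1.0, -0.031, -0.003], [-0.031, -1.0, 0.002], [-0.003, -0.002, -1.0]]
contact_force: [0.6, -0.3, 0.3]
gripper_width: -0.006
finger_force: 0.0
```

arm_command(series=[[1,[0,0,0.08],0],[1,[0,0,0],0],[1,[0,0,0],0]])

```text
time_s: 2.35
ee_pos: [0.5072, -0.2342, 0.0681]
tcp_rot: [[1.0, -0.031, 0.001], [-0.031, -1.0, -0.001], [0.001, 0.001, -1.0]]
contact_force: [-0.1, -0.5, -0.6]
gripper_width: 0.0
finger_force: 0.0
```

```bash
python3 - <<'E'
from h import *
snap('top','top1');s=snap('scene','scene1')
im=cv2.imread('pics/scene1.png');cv2.imwrite('pics/c1.png',cv2.resize(im[120:290,220:440],None,fx=3,fy=3,interpolation=cv2.INTER_CUBIC))
d=sense();print(d['ee_pos'],d['contact_force'])
p=np.array(d['ee_pos']);p[2]-=.019;print((proj(s,[p])-[220,120])*3)
E
```

```text
[ 0.50709453 -0.23413914  0.067859  ] [ 0.73425659 -0.89706427 -0.39150439]
[[263.21725951 192.77325424]]
```

View pics/c1.png

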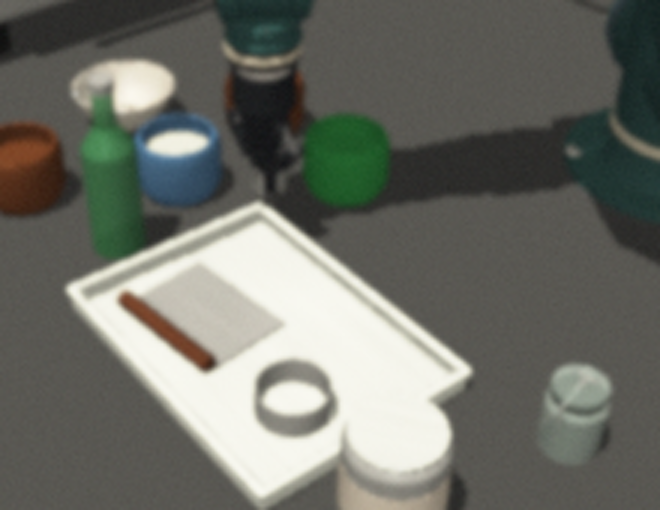

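The scene crop shows the closed fingertips at about (268,195), just above the crock-side near corner of the tray at (260,205). Everything else is undisturbed, so I descend gently.

arm_command(series=[[1,[0,0,0.08],0],[1,[0,0,0.06],0],[1,[0,0,0.03],0],[1,[0,0,0],0],[1,[0,0,0],0]])

```text
time_s: 3.08
ee_pos: [0.5067, -0.2339, 0.0501]
tcp_rot: [[1.0, -0.031, 0.0], [-0.031, -1.0, -0.0], [0.0, 0.0, -1.0]]
contact_force: [0.2, 0.1, 0.3]
gripper_width: -0.0
finger_force: 0.0
```

arm_command(series=[[1,[0,0,0.01],0],[1,[0,0,0],0],[1,[0,0,0.01],0],[1,[0,0,0],0]])

```text
time_s: 3.58
ee_pos: [0.5066, -0.2338, 0.0479]
tcp_rot: [[1.0, -0.031, -0.0], [-0.031, -1.0, 0.0], [-0.0, -0.0, -1.0]]
contact_force: [-0.2, 0.7, 0.1]
gripper_width: -0.001
finger_force: 0.0
```

arm_command(series=[[1,[0,0,0.005],0],[1,[0,0,0],0],[1,[0,0,0.005],0],[1,[0,0,0],0],[1,[0,0,0],0]])

```text
time_s: 4.2
ee_pos: [0.5067, -0.2339, 0.0474]
tcp_rot: [[1.0, -0.031, 0.0], [-0.031, -1.0, -0.0], [0.0, 0.0, -1.0]]
contact_force: [-2.1, 1.1, 10.7]
gripper_width: 0.001
finger_force: 5.2
```

arm_command(series=[[1,[0,0,-0.003],0],[1,[0,0,0],0]])

```text
time_s: 4.45
ee_pos: [0.5067, -0.2339, 0.0476]
tcp_rot: [[1.0, -0.031, 0.0], [-0.031, -1.0, -0.0], [0.0, 0.0, -1.0]]
contact_force: [-1.1, 0.6, 7.1]
gripper_width: -0.001
finger_force: 3.3
```

arm_command(series=[[1,[0,-0.03,0],0],[1,[0,-0.03,0],0],[1,[0,-0.03,0],0],[1,[0,-0.03,0],0]])

```text
time_s: 4.95
ee_pos: [0.5074, -0.2222, 0.0476]
tcp_rot: [[1.0, -0.031, 0.001], [-0.031, -1.0, -0.001], [0.001, 0.001, -1.0]]
contact_force: [-0.0, -4.2, 4.3]
gripper_width: -0.004
finger_force: 2.7
```

arm_command(series=[[1,[0,-0.03,-0.001],0],[1,[0,-0.04,0],0],[1,[0,-0.04,0],0],[1,[0,-0.04,0],0],[1,[0,-0.04,0],0]])

```text
time_s: 5.58
ee_pos: [0.5078, -0.2029, 0.0476]
tcp_rot: [[1.0, -0.031, 0.0], [-0.031, -1.0, -0.001], [0.0, 0.001, -1.0]]
contact_force: [-0.2, -3.8, 5.2]
gripper_width: 0.002
finger_force: 2.8
```

```bash
cat > chk.py <<'E'
from h import *
import sys
a=cv2.imread('pics/top0.png',0);snap('top',sys.argv[1]);b=cv2.imread(f'pics/{sys.argv[1]}.png',0)
for n,(r0,r1,c0,c1) in dict(leftend=(110,212,238,256),far=(110,132,245,375),scraper_cutter=(125,180,258,360)).items():
    w=np.eye(2,3,dtype=np.float32)
    try:
        cc,w=cv2.findTransformECC(a[r0:r1,c0:c1],b[r0:r1,c0:c1],w,cv2.MOTION_TRANSLATION);print(n,np.round(w[:,2]*3,2),'mm approx',round(cc,3))
    except cv2.error: print(n,'fail')
d=sense();print(np.round(d['ee_pos'],4),np.round(d['contact_force'],1),d['finger_force'])
p=np.array(d['ee_pos'])-[0.51318,-0.06588,0];x=np.array([.99954,-.03036]);print('edge x,y',p[:2]@x,p[:2]@[.03036,.99954])
E
python3 chk.py t2
```

```text
leftend [-0.   -0.02] mm approx 1.0
far [-0.07 -0.01] mm approx 1.0
scraper_cutter [-1.02 -0.37] mm approx 0.804
[ 0.5078 -0.2025  0.0476] [ 0.2 -2.9  5.8] 2.7474110573530197
edge x,y -0.001207990632655363 -0.13668753658214242
```

arm_command(series=[[1,[0,-0.06,0],0],[1,[0,-0.06,0],0],[1,[0,-0.06,0],0],[1,[0,-0.06,0],0],[1,[0,-0.06,0],0]])

```text
time_s: 6.25
ee_pos: [0.5087, -0.1729, 0.0476]
tcp_rot: [[1.0, -0.031, 0.0], [-0.031, -1.0, -0.001], [0.0, 0.001, -1.0]]
contact_force: [-0.7, -4.0, 6.5]
gripper_width: 0.003
finger_force: 2.9
```

arm_command(series=[[1,[0,-0.06,0],0],[1,[0,-0.06,0],0],[1,[0,-0.06,0],0],[1,[0,-0.06,0],0],[1,[0,-0.06,0],0]])

```text
time_s: 6.88
ee_pos: [0.5097, -0.1429, 0.0476]
tcp_rot: [[1.0, -0.031, 0.0], [-0.031, -1.0, -0.001], [0.0, 0.001, -1.0]]
contact_force: [0.3, -4.4, 5.8]
gripper_width: -0.002
finger_force: 2.9
```

```bash
python3 chk.py t3
```

```text
leftend [ 0.   -0.04] mm approx 1.0
far [-0.05  0.  ] mm approx 1.0
scraper_cutter [-0.27 -0.38] mm approx 0.693
[ 0.5096 -0.1423  0.0476] [ 0.6 -3.1  6.5] 2.8393102437257767
edge x,y -0.0012347525365873544 -0.07649470926226924
```

Contact is steady at 5–6 N and the tray isn't moving, so I continue.

arm_command(series=[[1,[0,-0.06,0],0],[1,[0,-0.06,0],0],[1,[0,-0.06,0],0],[1,[0,-0.06,0],0],[1,[0,-0.06,0],0]])

```text
time_s: 7.55
ee_pos: [0.5106, -0.1129, 0.0476]
tcp_rot: [[1.0, -0.031, 0.0], [-0.031, -1.0, -0.001], [0.0, 0.001, -1.0]]
contact_force: [0.6, -4.6, 6.1]
gripper_width: 0.002
finger_force: 3.0
```

arm_command(series=[[1,[0,-0.06,0],0],[1,[0,-0.06,0],0],[1,[0,-0.06,0],0],[1,[0,-0.06,0],0],[1,[0,-0.06,0],0]])

```text
time_s: 8.18
ee_pos: [0.5115, -0.0829, 0.0476]
tcp_rot: [[1.0, -0.031, 0.0], [-0.031, -1.0, -0.001], [0.0, 0.001, -1.0]]
contact_force: [-0.6, -4.4, 6.1]
gripper_width: -0.002
finger_force: 3.1
```

arm_command(series=[[1,[0,-0.06,0],0],[1,[0,-0.06,0],0],[1,[0,-0.06,0],0],[1,[0,-0.06,0],0],[1,[0,-0.06,0],0]])

```text
time_s: 8.8
ee_pos: [0.5124, -0.0529, 0.0476]
tcp_rot: [[1.0, -0.031, 0.0], [-0.031, -1.0, -0.001], [0.0, 0.001, -1.0]]
contact_force: [-0.2, -4.4, 6.4]
gripper_width: 0.0
finger_force: 3.2
```

```bash
python3 chk.py t4
```

```text
leftend [ 0.02 -0.11] mm approx 1.0
far [0.02 0.01] mm approx 1.0
scraper_cutter fail
[ 0.5123 -0.0524  0.0476] [ 1.3 -3.2  6.4] 3.066594824194908
edge x,y -0.0012904230501219025 0.013486817138971914
```

arm_command(series=[[1,[0,-0.06,0],0],[1,[0,-0.06,0],0],[1,[0,-0.06,0],0],[1,[0,-0.06,0],0],[1,[0,-0.06,0],0]])

```text
time_s: 9.48
ee_pos: [0.5132, -0.0229, 0.0475]
tcp_rot: [[1.0, -0.031, 0.0], [-0.031, -1.0, -0.001], [0.0, 0.001, -1.0]]
contact_force: [-0.2, -5.0, 6.8]
gripper_width: -0.001
finger_force: 3.3
```

arm_command(series=[[1,[0,-0.06,0],0],[1,[0,-0.06,0],0],[1,[0,-0.06,0],0],[1,[0,-0.06,0],0],[1,[0,-0.06,0],0]])

```text
time_s: 10.1
ee_pos: [0.5141, 0.007, 0.0475]
tcp_rot: [[1.0, -0.031, 0.0], [-0.031, -1.0, -0.001], [0.0, 0.001, -1.0]]
contact_force: [-0.8, -5.6, 6.1]
gripper_width: 0.003
finger_force: 3.4
```

arm_command(series=[[1,[0,-0.06,0],0],[1,[0,-0.06,0],0],[1,[0,-0.06,0],0],[1,[0,-0.06,0],0],[1,[0,-0.06,0],0]])

```text
time_s: 10.72
ee_pos: [0.515, 0.037, 0.0476]
tcp_rot: [[1.0, -0.031, 0.0], [-0.031, -1.0, -0.001], [0.0, 0.001, -1.0]]
contact_force: [0.5, -5.7, 7.3]
gripper_width: -0.002
finger_force: 3.5
```

```bash
python3 chk.py t5
```

```text
leftend [ -0.81 -26.69] mm approx 0.619
far [0.04 0.01] mm approx 1.0
scraper_cutter [ 1.1  -0.51] mm approx 0.68
[0.515  0.0376 0.0475] [ 0.3 -3.2  6.6] 3.396559953689575
edge x,y -0.0013446411562222599 0.10343849676198506
```

arm_command(series=[[1,[0,-0.06,-0.0005],0],[1,[0,-0.06,0],0],[1,[0,-0.06,0],0],[1,[0,-0.06,0],0],[1,[0,-0.06,0],0]])

```text
time_s: 11.4
ee_pos: [0.5158, 0.0659, 0.0476]
tcp_rot: [[1.0, -0.029, 0.0], [-0.029, -1.0, 0.0], [0.0, -0.0, -1.0]]
contact_force: [-0.9, -4.7, 5.7]
gripper_width: 0.002
finger_force: 3.4
```

arm_command(series=[[1,[0,-0.06,0],0],[1,[0,-0.06,0],0],[1,[0,-0.06,0],0],[1,[0,-0.06,0],0],[1,[0,-0.06,0],0]])

```text
time_s: 12.02
ee_pos: [0.516, 0.0804, 0.0476]
tcp_rot: [[1.0, -0.007, -0.0], [-0.007, -1.0, 0.012], [-0.0, -0.012, -1.0]]
contact_force: [-0.1, -3.4, 5.8]
gripper_width: 0.001
finger_force: 2.4
```

arm_command(series=[[1,[0,-0.03,0],0],[1,[0,-0.02,0],0],[1,[0,0,0],0],[1,[0,0,0],0],[1,[0,0,0],0]])

```text
time_s: 12.65
ee_pos: [0.5161, 0.0829, 0.0476]
tcp_rot: [[1.0, -0.003, -0.0], [-0.003, -1.0, 0.015], [-0.0, -0.015, -1.0]]
contact_force: [-0.6, -0.7, 4.9]
gripper_width: 0.001
finger_force: 2.3
```

```bash
python3 chk.py t6; python3 -c "
from h import *
snap('scene','s6');im=cv2.imread('pics/s6.png');cv2.imwrite('pics/c6.png',cv2.resize(im[120:320,200:460],None,fx=3,fy=3,interpolation=cv2.INTER_CUBIC))"
```

```text
leftend [ -1.11 -39.31] mm approx 0.565
far [-0.01  0.02] mm approx 1.0
scraper_cutter [ 1.83 -0.47] mm approx 0.945
[0.5161 0.0829 0.0476] [-1.  -1.2  5.2] 2.3020732216537
edge x,y -0.001554957260400646 0.14875566373719512
```

View pics/c6.png

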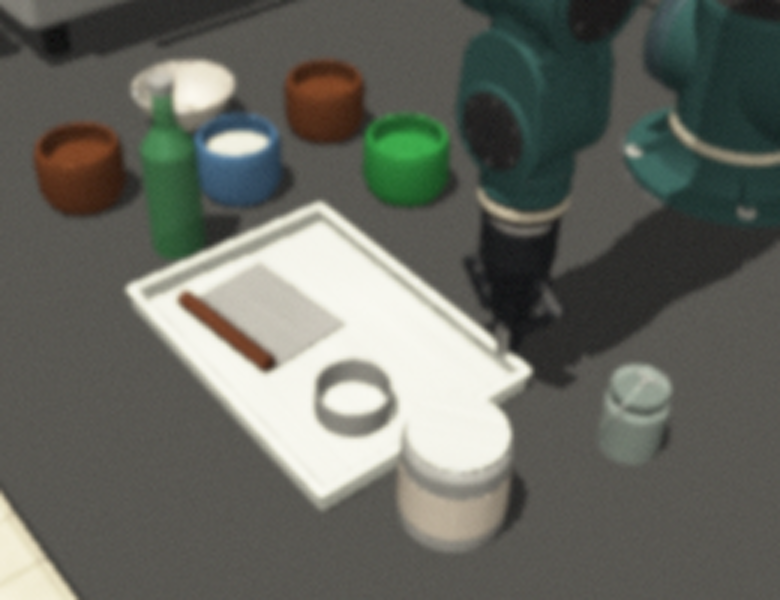

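The crop shows the fingertips on the rim at about (503,350), roughly 30 mm short of the corner at (525,372). The pose lags and twists slightly, so I suspect a joint limit.

```bash
python3 -c "
from h import *
d=sense();print(np.round(d['q'],2),np.round(d['tau'],1))"
```

```text
[ -0.25  23.31 -24.52  42.19   0.83 179.94] [  0.4 -66.1  29.4  -0.5   0.3  -0. ]
```

Joint 6 is at its 180° limit. A small negative roll should free it.

arm_command(series=[[1,[0,0,0],-0.04],[1,[0,0,0],-0.04],[1,[0,0,0],-0.04],[1,[0,0,0],0],[1,[0,0,0],0]])

```text
time_s: 13.38
ee_pos: [0.5163, 0.0828, 0.0476]
tcp_rot: [[0.996, 0.091, -0.0], [0.091, -0.996, 0.014], [0.001, -0.014, -1.0]]
contact_force: [-1.3, -1.0, 3.3]
gripper_width: 0.006
finger_force: 1.7
```

```bash
python3 chk.py t7;python3 -c "
from h import *
d=sense();print(np.round(d['q'],2))"
```

```text
leftend [ -0.14 -46.17] mm approx 0.565
far [0.   0.02] mm approx 1.0
scraper_cutter [ 1.83 -0.37] mm approx 0.943
[0.5162 0.0828 0.0476] [-0.1 -0.1  4.7] 1.686444729566574
edge x,y -0.001456860167481497 0.14870640204938093
[ -0.25  23.31 -24.51  42.18   0.82 174.56]
```

arm_command(series=[[1,[0.005,-0.04,0.0006],0],[1,[0.005,-0.04,0.0006],0],[1,[0.005,-0.04,0.0006],0],[1,[0,0,0],0],[1,[0,0,0],0]])

```text
time_s: 14.05
ee_pos: [0.5167, 0.0952, 0.0477]
tcp_rot: [[0.996, 0.091, 0.0], [0.091, -0.996, 0.015], [0.001, -0.015, -1.0]]
contact_force: [0.7, 1.4, 2.3]
gripper_width: 0.001
finger_force: 1.3
```

```bash
python3 chk.py t8;python3 -c "
from h import *
d=sense();print(np.round(d['q'],2))"
```

```text
leftend [  3.7  -65.85] mm approx 0.598
far [0.02 0.  ] mm approx 1.0
scraper_cutter [ 0.   -0.01] mm approx 1.0
[0.5167 0.0951 0.0477] [0.7 1.6 2.1] 1.2851038668304682
edge x,y -0.001362407703275833 0.16101953357649657
[  1.1   23.5  -24.17  42.31   0.85 175.88]
```

arm_command(series=[[1,[0.005,-0.04,0.0012],0],[1,[0.005,-0.04,0.0012],0],[1,[0,0,0.0005],0],[1,[0,0,0],0],[1,[0,0,0],0]])

```text
time_s: 14.72
ee_pos: [0.517, 0.1032, 0.0476]
tcp_rot: [[0.996, 0.091, 0.0], [0.091, -0.996, 0.015], [0.002, -0.015, -1.0]]
contact_force: [-1.0, -0.6, 4.7]
gripper_width: -0.001
finger_force: 2.6
```

arm_command(series=[[1,[0,0,0],0],[1,[0,0,0],0],[1,[0,0,0],0]])

```text
time_s: 15.1
ee_pos: [0.517, 0.1032, 0.0476]
tcp_rot: [[0.996, 0.091, 0.0], [0.091, -0.996, 0.015], [0.002, -0.015, -1.0]]
contact_force: [-0.0, -0.5, 6.0]
gripper_width: 0.001
finger_force: 2.6
```

```bash
python3 chk.py t9
```

```text
leftend [  6.31 -39.28] mm approx 0.683
far [-0.    0.01] mm approx 1.0
scraper_cutter [ 0.01 -0.01] mm approx 1.0
[0.517  0.1031 0.0476] [ 0.  -0.7  5. ] 2.6074780337512493
edge x,y -0.0012636608925627557 0.16906758137058236
```

View pics/t9.png

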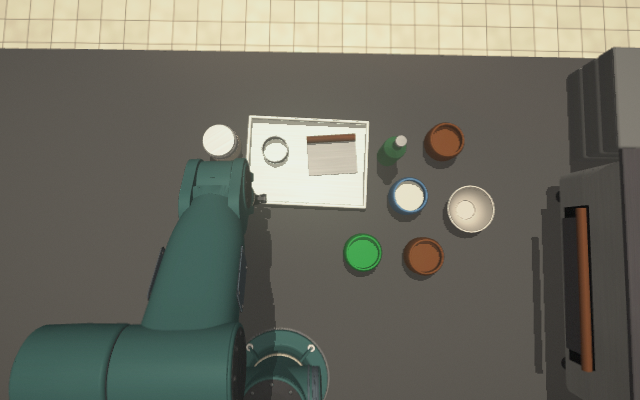

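The top view shows the arm over the tray's left near corner, around (245,200). The tray corners and all visible objects are where they started; the jar is hidden under the arm, but nothing went near it. Contact is about 5 N at edge y = +0.169, so I hand in.

```bash
python3 -c "
from cell import env
print(env.job_done())"
```

```text
the job is handed in; nothing more can be done
None
```

I ran the fingertips along the near edge from the crock's corner to the jar's corner, and they rest there at about 5 N (readings stayed under 11 N). The tray did not visibly move; joint 6 hit its limit about 30 mm short, so I rolled the tool slightly to finish; the job is handed in, with no verdict shown.

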